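# Feed the brass bar through the bar guide

## Task

The next hinge pins are to be cut from brass. Take the brass bar from the stock rack and feed it endwise, from the flared mouth at the robot's side, through the guide tube until its front end sticks out of the far end by about 3 cm; then let go and leave it lying in the guide. Leave the black and the blue bar on the rack where they are.

Things in the scene. Friction and masses are not known exactly. Their poses are not given: they have to be found in the camera images.
- brass_bar: the bar to feed: yellow brass, square section 12 x 12 mm, 280 mm long, 0.2 to 0.4 kg, ends alike; origin at its centre, x along its length. It lies level on the rack's two wooden combs, underside 30 mm above the board. The combs stand 90 mm either side of the rack's middle (the bar's within 15 mm), 20 mm thick; their teeth reach 39 mm up
- black_bar: black plastic bar of the same size, stays on the rack; origin at its centre, x along its length. The three bars lie side by side 75 mm apart, in any order; between the combs only two thin runners, 8 mm high, lie on the board
- blue_bar: blue plastic bar of the same size, stays on the rack; origin at its centre, x along its length. Rack and bar guide stand on a grey riser board whose top is level, 130 mm above the table
- guide_mouth (a point): centre of the flared mouth of the steel guide tube, 75 mm above the board. x is the tube's axis and the feeding direction (level, away from the robot), z up. Round straight tube, 70 mm long, bore 28 mm, outside 36 mm (42 at two straps); over its last 14 mm the mouth flares to 46 mm bore, 54 mm outside. Fixed on a grey foot plate
- guide_exit (a point): centre of the tube's far end, 70 mm past the mouth on the same axis; same axes as guide_mouth. The foot plate, 70 mm wide and 8 mm high, reaches 185 mm back from the mouth; 120 mm back from the mouth a low black roller, its top 46 mm above the board, catches the rear of the bar when it is let go

How it is judged:
By the outcome, as a careful person would: the job done as asked, in the order asked, and still so for the second after the job is handed in, with the robot touching nothing.
It also fails if it takes over 38 s, if anything falls off the work surface, if the arm or the gripper's body presses on something with over 40 N, if the wrist force passes 120 N, or if a joint passes its speed limit or range.

## Robot

A 6-joint arm with a two-finger parallel gripper is mounted at the origin on a cart in front of the work surface, level with it; the furniture and walls round the work are solid. World frame = base frame: x ahead of the robot, y to its left, z up, the work surface at z = 0. Lengths are in mm, angles in rad, forces in N, time in s.
With the tool pointing down it reaches from about 325 to 875 mm from the base axis. Payload 4.4 kg.
Tool frame: the origin (TCP) lies on the centre line of the jaws, within the pads' length; the fingertips stand ahead of it and the grasp point (between the pads) lies 6 mm ahead of it (ctrl.tcp_to_tips is the z of the fingertips in the tool frame, in mm); z points along the fingers, y is the direction in which the jaws open and shut (so a half turn about z gives the same grasp; the last joint's range is limited). The gripper opens to 85 mm and grips with 20 to 120 N. Pads are 22 mm wide; open, the fingers measure 114 mm over their backs; the gripper's body (76 mm by 85 mm) begins 54 mm behind the grasp point. The pads swing forward as they close: fully open they stand 13 mm farther back than shut.
Start: joints at [1.133, 0.207, 1.542, -0, 1.393, -0.15], TCP at [162.668, 551.513, 256.282] pointing down, gripper open.
Joint ranges: [-2.73, 2.73], [-0.86, 2.22], [0.23, 2.46], [-1.11, 4.25], [0.08, 2.63], [-2.82, 2.82]. Speed limits (rad/s): [2.79, 2.79, 3.14, 3.14, 3.14, 3.14].

## Interface

Orientations are given as a 3x3 rotation matrix whose columns are the frame's x, y, z axes.
In Python, from plant import ctrl, sensors, optics gives the robot as it stands. Calls block until the motion is done:
- ctrl.move_ptp(position, orientation): joint-space move of the TCP to a pose.
- ctrl.move_l(position, rot=None, vel=150, threshold=None): straight line of the TCP; rot=None keeps the orientation; vel is the mean speed in mm/s. With threshold (N) it stops when the force on the tool has changed by that much, and returns True; else False.
- ctrl.set_joints(angles): joint-space move.
- ctrl.gripper_to(opening, force=None): finger opening in mm; force is the grip in N (None keeps the last); returns when the fingers have stopped.
- ctrl.hold(seconds).
- ctrl.solve_ik(position, orientation): joint angles nearest the present ones, or None.
- sensors.read_state(): the state.
- optics.grab_frame(name): name is "scene" or "top"; returns (picture, depth): 480x640x3 uint8, red, green, blue; 480x640 float32, mm along the optical axis (not along the pixel's ray), 0 where there is no reading.
- optics.camera_params(name): a dict with "mtx" (3x3 intrinsics, pixels), "k1" (the pictures are not rectified: a ray, as slopes to the right and down, at radius r is drawn at 1 + k1 r^2 times it, then the intrinsics apply), "R" (3x3) and "t" (3): a world point X has camera coordinates R X + t. Camera axes: x right, y down, z forward; pixel columns grow to the right and rows downward; lengths in mm; the calibration is good to about 2 mm. A picture is of the moment at which its call begins. camera_params takes no time and is no camera call.
A pose or a line that the arm cannot do raises ctrl.MotionError and nothing moves.
- ctrl.finish_job(): hands the job in, once; it reports no verdict.
The state is a dict: "t": time; "q": joint angles; "qvel": joint speeds; "tau": joint torques, N m; "eef_pos": TCP position; "eef_rot": TCP orientation; "force": force on the tool from outside, world axes, zero at the start; "wrist_torque": the same for the moment, N m; "grip_width": finger opening in mm.
Only numpy, scipy, OpenCV 4.12 (cv2) and the standard library are available. Lean on these libraries where they do the work, as an engineer would, in place of code of your own. Each camera call takes 0.05 s, during which the arm holds its last target.

## Working session

There is one attempt and no reset: what is moved stays moved. The work goes in short steps, each a Python script; the robot and the scene stay as the last script left them, time stands still between calls to the robot, and variables do not carry over. Pictures are saved under pics/ and viewed, and the job is handed in when it is done.

```bash
ls; mkdir -p pics; python3 - <<'E'
from plant import ctrl,sensors,optics
import cv2,numpy as np
for n in("scene","top"):
    p,d=optics.grab_frame(n); cv2.imwrite(f"pics/{n}0.png",p[:,:,::-1]); np.save(f"{n}0.npy",p); np.save(f"{n}0d.npy",d)
    c=optics.camera_params(n); print(n,c,(-c["R"].T@c["t"]), (d>0).mean())
print(ctrl.tcp_to_tips, sensors.read_state())
E
```

```text
pics
scene {'mtx': array([[542.70598407,   0.        , 320.40833579],
       [  0.        , 542.70598407, 242.23607824],
       [  0.        ,   0.        ,   1.        ]]), 'k1': 0.003423820774224951, 'R': array([[-0.69449632, -0.71944806, -0.00832838],
       [-0.51179852,  0.50211804, -0.69709379],
       [ 0.5057046 , -0.47986662, -0.71693158]]), 't': array([395.27730771, 501.04341619, 713.38016362])} [170.19228348 375.12587764 864.01103888] 0.9959895833333333
top {'mtx': array([[456.65686113,   0.        , 321.35320984],
       [  0.        , 456.65686113, 237.66672399],
       [  0.        ,   0.        ,   1.        ]]), 'k1': -0.028136802947577713, 'R': array([[ 0.00451451, -0.9996897 ,  0.02449728],
       [-0.99400409, -0.00716252, -0.10910809],
       [ 0.10924969, -0.02385783, -0.99372799]]), 't': array([-91.69791335, 622.68902989, 992.32172477])} [ 510.95856608  -63.53479747 1056.28462734] 0.995908203125
25.0 {'t': 0.1, 'q': array([ 1.13350903e+00,  2.07407326e-01,  1.54281590e+00, -1.93445530e-05,
        1.39352480e+00, -1.50473737e-01]), 'qvel': array([ 0.00127854, -0.00165928, -0.00348258, -0.00147554, -0.00119823,
       -0.00028325]), 'tau': array([-2.67115286e-05, -3.84089470e+01, -2.92551613e+01, -1.49020661e-04,
        4.80251751e-03,  1.33522053e-05]), 'eef_pos': array([162.39288798, 550.92287561, 255.19836251]), 'eef_rot': array([[-9.59151014e-01,  2.82893144e-01, -8.95517018e-04],
       [ 2.82894398e-01,  9.59149058e-01, -1.96062774e-03],
       [ 3.04286160e-04, -2.13387483e-03, -9.99997677e-01]]), 'force': array([ 0.03311099, -0.51811051, -0.26294284]), 'wrist_torque': array([-0.01512527, -0.04202675,  0.0662463 ]), 'grip_width': 85.34927938568569}
```

View pics/scene0.png

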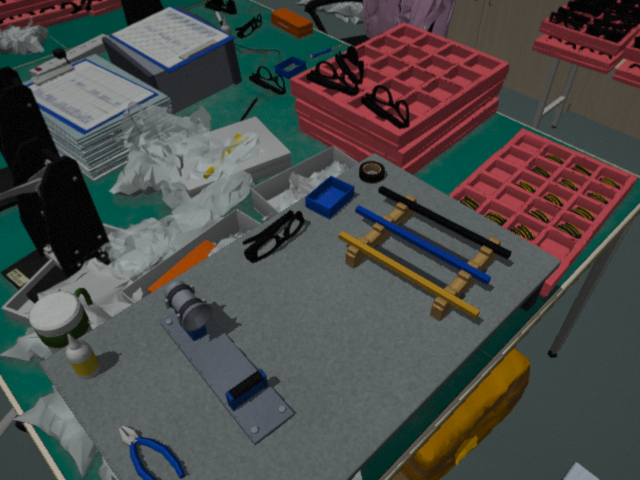

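View pics/top0.png

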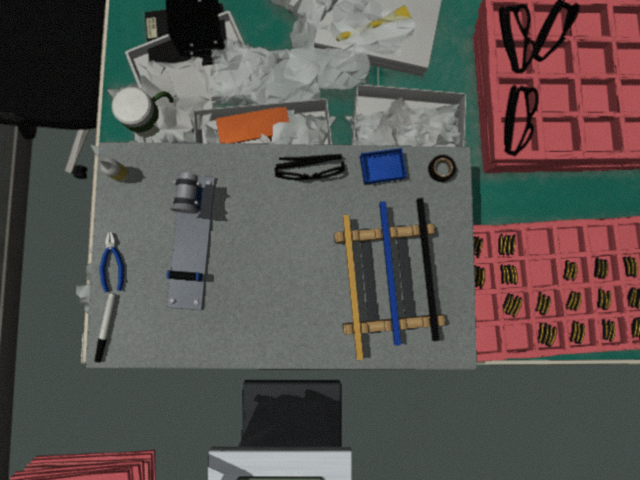

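The scene view shows the brass bar nearest the guide, running (342,235)–(478,315), with blue and black beyond it. In the top view brass runs (347,216)–(360,358). The tube is at about (187,193) with its mouth facing down, and the roller is at (184,275). Next I'll zoom in and measure.

```bash
cat > h.py <<'E'
import numpy as np,cv2
from plant import ctrl,sensors,optics
C={n:optics.camera_params(n) for n in("scene","top")}
def dist(n): return np.array([C[n]["k1"],0,0,0,0.])
def ray(n,uv):
    c=C[n]; p=cv2.undistortPoints(np.array(uv,float).reshape(-1,1,2),c["mtx"],dist(n)).reshape(-1,2)
    d=np.c_[p,np.ones(len(p))]@c["R"]; return -c["R"].T@c["t"],d
def plane(n,uv,z):
    o,d=ray(n,uv); return o+d*((z-o[2])/d[:,2])[:,None]
def proj(n,X):
    c=C[n]; return cv2.projectPoints(np.array(X,float).reshape(-1,1,3),cv2.Rodrigues(c["R"])[0],c["t"],c["mtx"],dist(n))[0].reshape(-1,2)
def cloud(n,d):
    v,u=np.mgrid[:480,:640]; o,r=ray(n,np.c_[u.ravel(),v.ravel()]); return (o+r*d.reshape(-1,1)).reshape(480,640,3)
E
python3 - <<'E'
from h import *
for n,(x0,y0,x1,y1) in {"scene":(140,260,320,450),"top":(140,150,260,330)}.items():
    p=np.load(f"{n}0.npy"); cv2.imwrite(f"pics/{n}_g.png",cv2.resize(p[y0:y1,x0:x1,::-1],None,fx=3.1,fy=3.1,interpolation=cv2.INTER_CUBIC))
for n in("scene","top"):
    p=np.load(f"{n}0.npy"); h=cv2.cvtColor(p,cv2.COLOR_RGB2HSV)
    for nm,lo,hi in(("brass",(17,140,90),(30,255,255)),("blue",(108,150,60),(125,255,255))):
        m=cv2.inRange(h,lo,hi)
        k,l,s,ce=cv2.connectedComponentsWithStats(m)
        for i in range(1,k):
            if s[i,4]>300 and s[i,0]>320:
                ys,xs=np.nonzero(l==i); r=cv2.minAreaRect(np.c_[xs,ys].astype(np.float32)); b=cv2.boxPoints(r)
                print(n,nm,s[i],b.round(1).tolist()); print(plane(n,b,172).round(1).tolist())
    P=cloud(n,np.load(f"{n}0d.npy")); 
    for uv in ([(300,250),(187,193),(352,270),(391,270),(190,230)] if n=="top" else [(300,350),(410,275),(200,300)]): print(n,uv,P[uv[1],uv[0]].round(1))
E
```

```text
scene brass [ 339  230  141   85 1188] [[338.20001220703125, 235.39999389648438], [350.6000061035156, 214.0], [488.79998779296875, 294.1000061035156], [476.3999938964844, 315.5]]
[[648.3, -122.8, 172.0], [671.8, -179.7, 172.0], [382.7, -201.5, 172.0], [371.9, -151.3, 172.0]]
scene brass [ 416  348  114  115 2903] [[414.29998779296875, 454.79998779296875], [514.0, 345.8999938964844], [531.5999755859375, 362.0], [432.0, 470.8999938964844]]
[[299.5, 90.5, 172.0], [300.4, -144.5, 172.0], [267.4, -138.7, 172.0], [271.1, 90.6, 172.0]]
scene blue [ 356  206  135   78 1231] [[353.70001220703125, 211.10000610351562], [358.3999938964844, 202.6999969482422], [491.20001220703125, 276.0], [486.6000061035156, 284.3999938964844]]
[[673.2, -189.5, 172.0], [683.4, -213.2, 172.0], [401.9, -237.2, 172.0], [396.8, -216.2, 172.0]]
scene (300, 350) [541.1  70.7 126.9]
scene (410, 275) [ 498.3 -142.6  171.4]
scene (200, 300) [666.8 156.2 216.5]
top brass [344 216  19 143 841] [[342.1000061035156, 216.1999969482422], [349.29998779296875, 215.5], [363.1000061035156, 357.79998779296875], [355.8999938964844, 358.5]]
[[650.9, -125.2, 172.0], [652.4, -139.4, 172.0], [378.9, -165.2, 172.0], [377.6, -151.4, 172.0]]
top blue [ 360  149   47   33 1145] [[359.6000061035156, 154.1999969482422], [402.1000061035156, 147.89999389648438], [406.3999938964844, 176.5], [363.79998779296875, 182.8000030517578]]
[[776.2, -160.3, 172.0], [790.4, -245.9, 172.0], [731.9, -253.4, 172.0], [718.2, -168.4, 172.0]]
top blue [380 202  21 143 869] [[379.0, 202.1999969482422], [385.29998779296875, 201.5], [400.5, 343.79998779296875], [394.1000061035156, 344.5]]
[[679.4, -198.1, 172.0], [680.8, -210.7, 172.0], [405.0, -237.1, 172.0], [403.7, -224.9, 172.0]]
top (300, 250) [587.1 -42.5 132.4]
top (187, 193) [684.4 165.9 220.3]
top (352, 270) [ 545.6 -144.5  171.5]
top (391, 270) [ 546.  -220.3  172.4]
top (190, 230) [625.1 178.6 141.6]
```

View pics/scene_g.png

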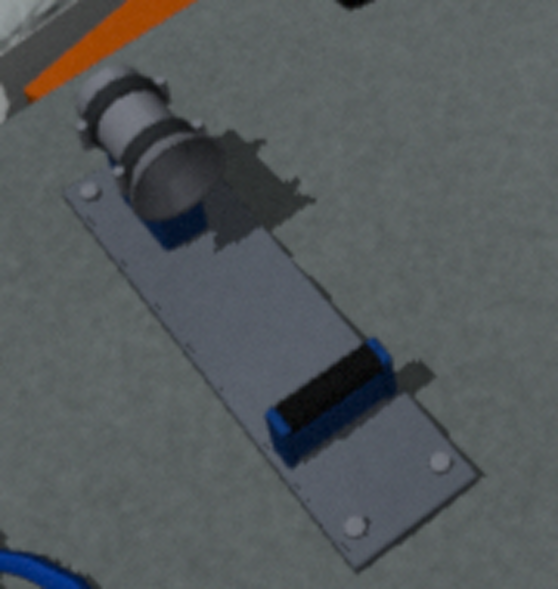

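View pics/top_g.png

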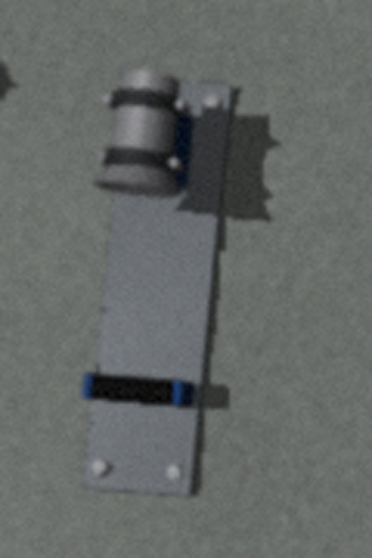

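The crops show the mouth rim clearly: scene crop ellipse at about (180,178), and plate corners at scene crop (357,572), (481,474), (65,190). Next I'll measure the guide in both views.

```bash
python3 - <<'E'
from h import *
from scipy.optimize import least_squares
def s(u,v): return (140+u/3.1-.34,260+v/3.1-.34)
def t(u,v): return (140+u/3.1-.34,150+v/3.1-.34)
ps=plane("scene",[s(357,570),s(480,473),s(66,190)],138); pt=plane("top",[t(87,487),t(193,492),t(236,86)],138)
print("plate scene: backL backR frontL\n",ps.round(1)); print("plate top: backL backR frontR\n",pt.round(1))
for a,b in((ps[0],ps[2]),(pt[1],pt[2])): print("heading deg",np.degrees(np.arctan2(b[1]-a[1],b[0]-a[0])))
print("back mid",(ps[0]+ps[1])[:2]/2,(pt[0]+pt[1])[:2]/2)
# tube silhouette edges in top at axis height
for nm,v in(("exit",80),("body",130),("mouth",183)):
    pass
L=plane("top",[t(109,82),t(109,182)],205)
print("tube top-view: body edges at v=130",plane("top",[t(115,130),t(176,130)],205).round(1).tolist())
print("mouth edges",plane("top",[t(97,184),t(178,190)],205).round(1).tolist(),"exit edges",plane("top",[t(124,75),t(178,80)],205).round(1).tolist())
print("scene mouth centre",plane("scene",[s(178,178)],205).round(1))
for n in("scene","top"):
    P=cloud(n,np.load(f"{n}0d.npy")).reshape(-1,3)
    R=P[(P[:,0]>440)&(P[:,0]<760)&(P[:,1]>100)&(P[:,1]<240)]
    q=R[(R[:,2]>135.5)&(R[:,2]<142)&(R[:,0]<640)]; print(n,"plate pts",len(q), q[:,:2].min(0),q[:,:2].max(0))
    T=R[(R[:,2]>195)&(R[:,0]>620)]; print(n,len(T),T.min(0).round(1),T.max(0).round(1))
    r=R[(R[:,2]>165)&(R[:,2]<190)&(R[:,0]<600)]; print(n,"roller",len(r),r.min(0).round(1),r.max(0).round(1),r.mean(0).round(1))
E
```

```text
plate scene: backL backR frontL
 [[468.1 221.  138. ]
 [464.2 151.2 138. ]
 [735.9 200.9 138. ]]
plate top: backL backR frontR
 [[472.  218.4 138. ]
 [469.2 150.6 138. ]
 [734.4 131.  138. ]]
heading deg -4.304519009817494
heading deg -4.230575664033939
back mid [466.1732005 186.1233872] [470.59238335 184.47696958]
tube top-view: body edges at v=130 [[690.1, 189.5, 205.0], [690.4, 152.4, 205.0]]
mouth edges [[656.7, 199.0, 205.0], [653.4, 149.9, 205.0]] exit edges [[724.4, 185.4, 205.0], [721.5, 152.3, 205.0]]
scene mouth centre [[651.9 174.3 205. ]]
scene plate pts 4049 [464.12559512 140.78515078] [639.97265668 221.59624745]
scene 1137 [647.9 146.7 195.1] [721.4 199.8 232. ]
scene roller 491 [521.1 152.  165.1] [540.7 213.6 179.1] [529.  183.9 172.6]
top plate pts 2618 [446.5023335  100.38030658] [639.98374519 231.73102341]
top 850 [652.  145.6 195.7] [724.2 199.  234.6]
top roller 278 [524.6 151.  165.4] [543.7 213.6 180.5] [533.6 181.1 174.3]
```

Guide: the mouth is at about (653, 174, 205) with heading −4.3°. The plate edges, roller and tube silhouettes agree to about 2 mm. Brass centre is at about (515, −145.5) with heading +5.5°. Next is the grasp.

```bash
cat >> h.py <<'E'
def rot(deg,flip=True):
    a=np.radians(deg+(180 if flip else 0)); x=np.array([np.cos(a),np.sin(a),0]); z=np.array([0,0,-1.]); return np.c_[x,np.cross(z,x),z]
HB=5.47; BC=np.array([515,-145.5]); HG=-4.27; M=np.array([653,173.8]); GD=np.array([np.cos(np.radians(HG)),np.sin(np.radians(HG))])
def snap(n,name,box=None,f=1):
    p,d=optics.grab_frame(n); np.save(name+".npy",p); np.save(name+"d.npy",d)
    q=p[:,:,::-1]
    if box: q=q[box[1]:box[3],box[0]:box[2]]
    cv2.imwrite(f"pics/{name}.png",cv2.resize(q,None,fx=f,fy=f,interpolation=cv2.INTER_CUBIC)); return p,d
E
python3 - <<'E'
from h import *
for f in(True,False):
    for p,h in(((*BC,280),HB),((*BC,172),HB),((*(M-190*GD),260),HG),((*(M-190*GD),211),HG),((*(M-40*GD),211),HG)):
        q=ctrl.solve_ik(p,rot(h,f)); print(f,None if q is None else np.round(q,2))
E
```

```text
True [-0.44  0.1   1.61 -0.    1.43 -2.1 ]
True [-0.44  0.21  1.72 -0.    1.21 -2.1 ]
True [ 0.21  0.04  1.72 -0.    1.38 -1.28]
True [ 0.21  0.09  1.77 -0.    1.28 -1.28]
True [ 0.15  0.37  1.42 -0.    1.34 -1.35]
False [-0.44  0.1   1.61 -0.    1.43  1.04]
False [-0.44  0.21  1.72 -0.    1.21  1.04]
False [ 0.21  0.04  1.72 -0.    1.38  1.86]
False [ 0.21  0.09  1.77 -0.    1.28  1.86]
False [ 0.15  0.37  1.42 -0.    1.34  1.79]
```

```bash
python3 - <<'E'
from h import *
ctrl.move_ptp((*BC,285),rot(HB)); print(sensors.read_state()["t"])
ctrl.gripper_to(55)
p,d=snap("top","top1",(250,130,500,400),2.4)
print(ctrl.move_l((*BC,172),vel=120,threshold=12)); s=sensors.read_state(); print(s["t"],s["eef_pos"],s["force"])
snap("scene","scene1",(280,120,560,350),2.6)
E
```

```text
2.8583
False
4.4083 [ 515.7006428  -145.80832181  172.94817527] [-0.03705697  0.59502519  0.0627333 ]
```

View pics/scene1.png

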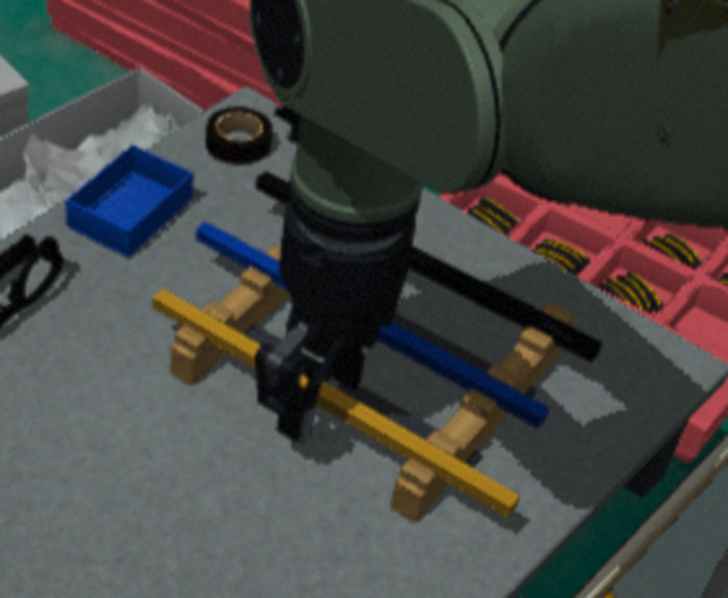

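View pics/top1.png

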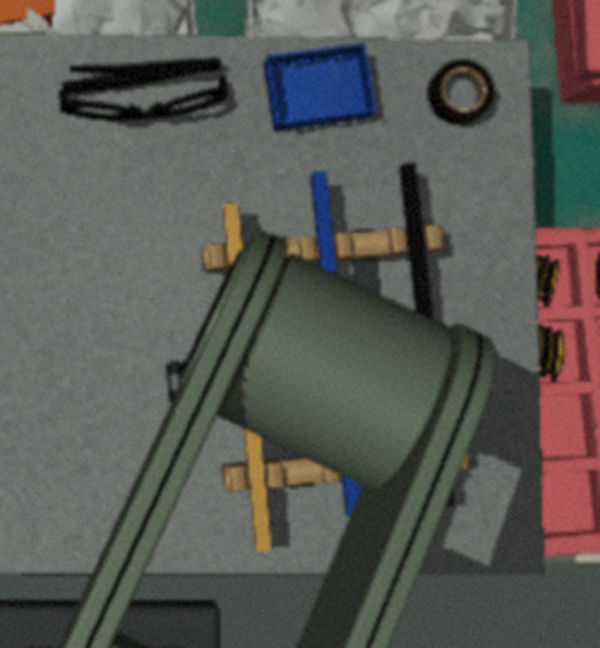

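The scene view shows the fingers straddling the brass bar between the combs, near finger at (285,395), with blue clear. Next: grip, lift, and carry it behind the mouth.

```bash
python3 - <<'E'
from h import *
ctrl.gripper_to(0,force=90); s=sensors.read_state(); print(s["t"],s["grip_width"],s["force"])
e=s["eef_pos"]; print(ctrl.move_l((e[0],e[1],285),vel=150)); s=sensors.read_state(); print(s["t"],s["grip_width"],s["force"],s["wrist_torque"])
ctrl.move_ptp((*(M-195*GD),260),rot(HG)); ctrl.move_l((*(M-195*GD),211),vel=100)
s=sensors.read_state(); print(s["t"],s["eef_pos"],s["grip_width"])
snap("scene","scene2",(80,240,380,480),2.6); snap("top","top2",(120,140,360,420),2.1)
E
```

```text
4.925 10.23705535667271 [-0.30594152  0.70390326  4.29625725]
False
5.825 10.284500353190579 [ 0.3075646   1.30879782 -4.27144287] [-0.03113162  0.001548    0.04076747]
7.75 [459.02510089 188.07743366 211.27305392] 10.076288786222332
```

View pics/scene2.png

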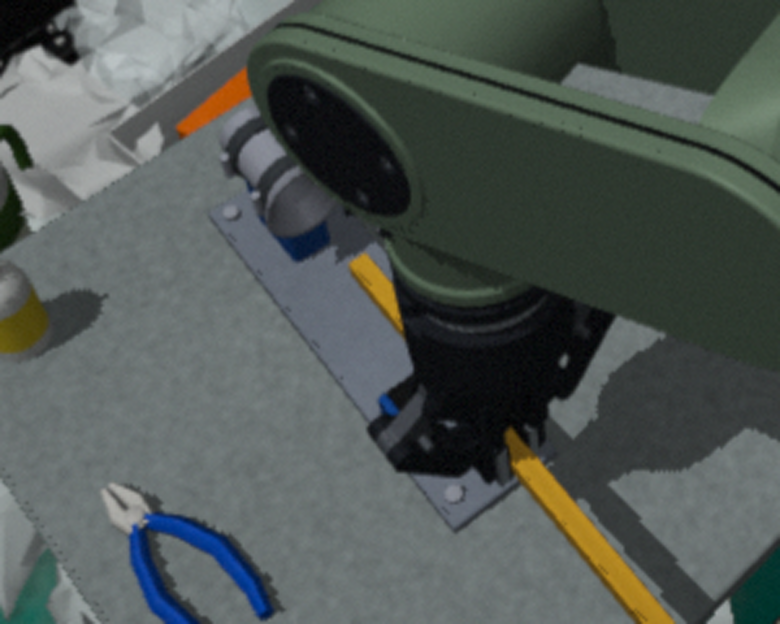

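View pics/top2.png

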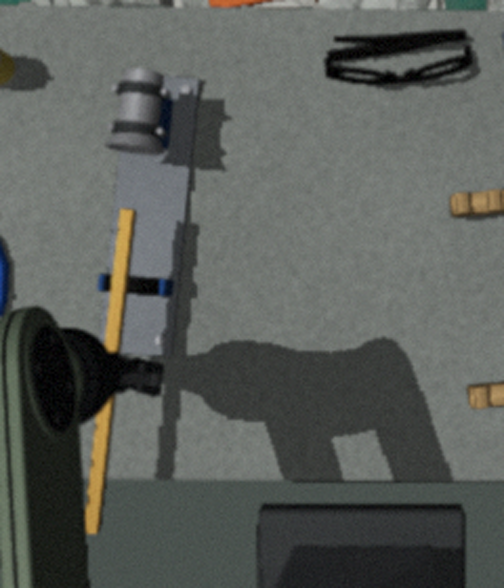

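The bar is held over the roller. In the top crop its front end is at (127,210), pointing at the tube mouth at (137,145). In the scene crop the front end is at (360,262). I'll measure the bar against the tube before inserting it.

```bash
python3 - <<'E'
from h import *
p=np.load("top2.npy"); m=cv2.inRange(cv2.cvtColor(p,cv2.COLOR_RGB2HSV),(15,140,60),(32,255,255)); m[:, :155]=0;m[:,200:]=0; m[:225]=0
ys,xs=np.nonzero(m); b=cv2.boxPoints(cv2.minAreaRect(np.c_[xs,ys].astype(np.float32))); W=plane("top",b,211); print(b.round(1).tolist()); print(W.round(1).tolist())
W=W[np.argsort(W[:,0])]; r,f=W[:2].mean(0),W[2:].mean(0); d=f-r; print("top: rear,front",r,f,"len",np.linalg.norm(d),"heading",np.degrees(np.arctan2(d[1],d[0])))
# scene: front part, fit centre line in pixels; 3D height from depth
p=np.load("scene2.npy"); m2=cv2.inRange(cv2.cvtColor(p,cv2.COLOR_RGB2HSV),(15,140,60),(32,255,255)); m2[:,:210]=0; m2[:,350:]=0; m2[:330]=0
ys,xs=np.nonzero(m2); print(len(xs),xs.min(),xs.max())
for n,mm in(("top2",m),("scene2",m2)):
    P=cloud(n[:-1],np.load(n+"d.npy"))[cv2.erode(mm,np.ones((2,2)))>0]; 
    P=P[abs(P[:,2]-208)<20]
    for lo,hi in((300,400),(400,440),(500,560),(560,620)):
        q=P[(P[:,0]>lo)&(P[:,0]<hi)]
        if len(q): print(n,lo,hi,len(q),q.mean(0).round(1),"top z p90",np.percentile(q[:,2],90).round(1))
l=(M-653); s=(f[0]-653); print("guide y at front x", M[1]+np.tan(np.radians(HG))*(f[0]-653))
E
```

```text
[[158.89999389648438, 392.79998779296875], [175.8000030517578, 239.39999389648438], [183.8000030517578, 240.3000030517578], [166.89999389648438, 393.70001220703125]]
[[322.1, 206.1, 211.0], [598.7, 185.9, 211.0], [597.1, 171.0, 211.0], [320.6, 191.7, 211.0]]
top: rear,front [321.36347938 198.94577539 211.        ] [597.89366849 178.44621242 211.        ] len 277.2889784541687 heading -4.239659935004567
1230 215 338
top2 300 400 247 [358.5 194.6 211.9] top z p90 213.9
top2 400 440 78 [414.4 189.8 211.9] top z p90 213.6
top2 500 560 175 [529.4 181.4 211.5] top z p90 213.7
top2 560 620 92 [577.6 177.4 211.7] top z p90 213.8
scene2 300 400 467 [369.7 196.2 210.3] top z p90 211.9
scene2 400 440 292 [419.8 192.3 210.1] top z p90 211.7
scene2 500 560 41 [553.2 184.9 210. ] top z p90 211.7
scene2 560 620 155 [576.5 180.5 210.3] top z p90 211.8
guide y at front x 177.91445028519126
```

```bash
python3 - <<'E'
from h import *
print(ctrl.move_l((*(M-100*GD),211),vel=70,threshold=10)); s=sensors.read_state(); print(s["t"],s["eef_pos"],s["force"],s["wrist_torque"])
print(ctrl.move_l((*(M-40*GD),211),vel=70,threshold=10)); s=sensors.read_state(); print(s["t"],s["eef_pos"],s["force"],s["wrist_torque"])
snap("scene","scene3",(80,240,380,480),2.6); snap("top","top3",(120,140,360,420),2.1)
E
```

```text
False
9.3583 [552.87460979 181.34312979 210.99268413] [ 0.29980536  0.02805588 -3.29548876] [0.04101432 0.00950579 0.10005647]
False
10.3667 [612.69137073 176.86235194 210.82440576] [-0.15028808 -0.40019825 -3.50277359] [-0.07159796  0.0638707   0.02546855]
```

View pics/scene3.png

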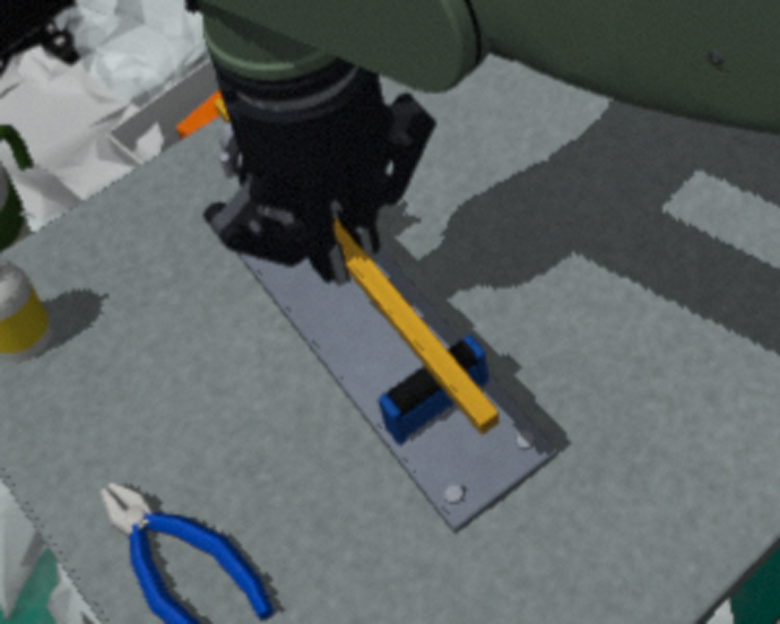

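View pics/top3.png

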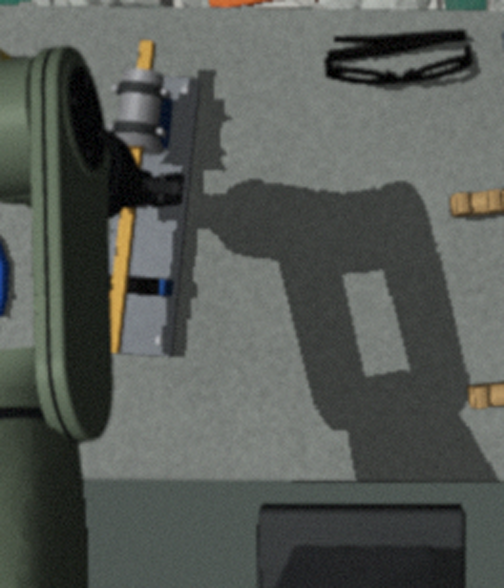

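The bar went in with no contact force. The top crop shows the tip at (147,41), past the tube end at (141,70), about 29.5 mm out by the geometry. Next I'll ease it down and pitch it onto the roller, then release.

```bash
python3 - <<'E'
from h import *
from scipy.spatial.transform import Rotation as Ro
ax=np.array([-GD[1],GD[0],0]); R=Ro.from_rotvec(-np.radians(6.2)*ax).as_matrix()@rot(HG)
T=np.array([*(M-39*GD),192.5])-6*R[:,2]
print(ctrl.move_l(T,rot=R,vel=30,threshold=7)); s=sensors.read_state(); print(s["t"],s["eef_pos"],s["force"],s["wrist_torque"])
snap("scene","scene4",(80,240,380,480),2.6); snap("top","top4",(120,140,360,420),2.1)
E
```

```text
False
11.0333 [613.28844149 176.86298785 198.82816669] [-0.13076056  0.11432171 -3.8755758 ] [ 0.0117592   0.14729811 -0.0160743 ]
```

View pics/scene4.png

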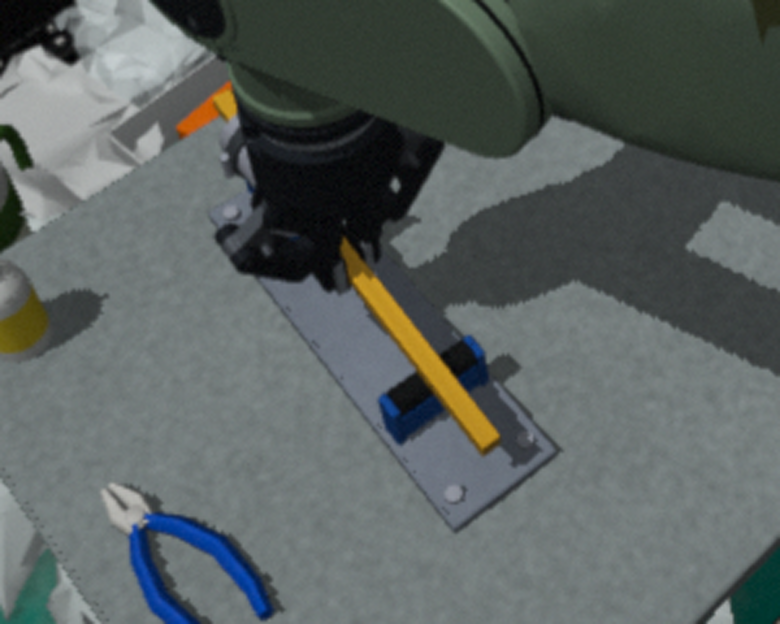

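The rear of the bar now sits just over the roller at scene crop (430,370), with the force unchanged. Releasing now.

```bash
python3 - <<'E'
from h import *
ctrl.gripper_to(45); s=sensors.read_state(); print(s["t"],s["grip_width"],s["force"])
e=s["eef_pos"]; zt=s["eef_rot"][:,2]
print(ctrl.move_l(e-110*zt,vel=120,threshold=15)); s=sensors.read_state(); print(s["t"],s["eef_pos"],s["force"])
ctrl.move_ptp((380,-60,330),rot(HG)); print(sensors.read_state()["t"])
snap("scene","scene5",(80,240,380,480),2.6); snap("top","top5",(120,140,360,420),2.1)
E
```

```text
11.5583 45.137010482911414 [ 0.26705309  0.19644485 -0.35945511]
False
12.6333 [601.3777439  177.56190667 307.08749164] [-0.21052703  0.2636968  -0.13561782]
13.875
```

View pics/scene5.png

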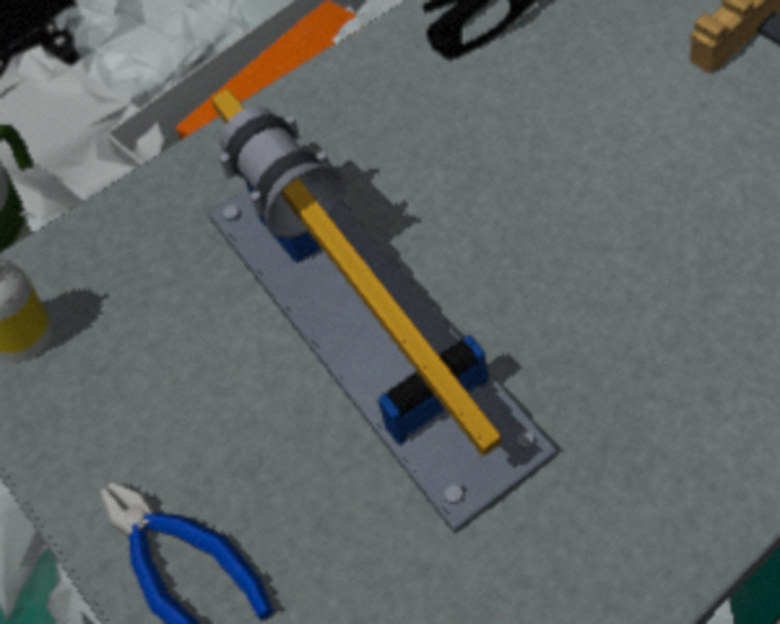

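View pics/top5.png

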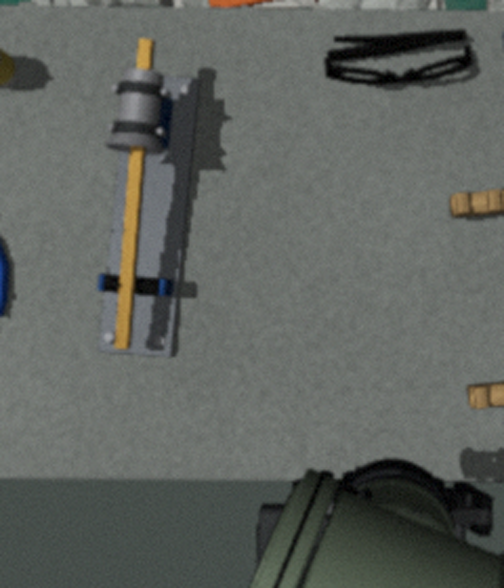

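The bar lies in the tube and on the roller. In the top crop the tip is at (146,40), the tube end at (140,70) and the rear at (122,347). I'll measure the protrusion, check that nothing is still moving, and check the other bars.

```bash
python3 - <<'E'
from h import *
p,d=snap("top","top6",(120,140,480,420),2.1)
h=cv2.cvtColor(p,cv2.COLOR_RGB2HSV); m=cv2.inRange(h,(15,140,60),(32,255,255)); m[:,:155]=0;m[:,220:]=0;m[:155]=0;m[320:]=0
ys,xs=np.nonzero(m); yf,yr=ys.min(),ys.max(); f=(xs[ys==yf].mean(),yf-.5); r=(xs[ys==yr].mean(),yr+.5)
# bar top z: rear(-180): 46-6.7+12 ; front(+100): 61+9.6+12
F=plane("top",[f],130+82.6)[0]; Rr=plane("top",[r],130+51.3)[0]; g=np.array([*GD])
print("front",F,"rear",Rr,"len",np.linalg.norm(F-Rr)); 
print("protrusion from front",(F[:2]-M)@g-70,"from rear",(Rr[:2]-M)@g+280*np.cos(.11)-70)
# direct gap between tip and visible tube end
k=[y for y in range(yf,200) if (xs[ys==y]).size==0]; ye=k[0]; E=plane("top",[(f[0],ye-.5)],130+80)[0]; print("tube end seen",E,"tip-end",np.linalg.norm(F[:2]-E[:2]), (E[:2]-M)@g)
p5=np.load("top5.npy"); print("diff top5/6 near guide",cv2.absdiff(p,p5)[150:320,150:230].mean())
a=np.load("top0.npy")
for nm,lo,hi in(("blue",(108,150,60),(125,255,255)),):
    for im in(a,p):
        mm=cv2.inRange(cv2.cvtColor(im,cv2.COLOR_RGB2HSV),lo,hi); mm[:195]=0; mm[:,:370]=0; mm[:,410:]=0; y,x=np.nonzero(mm); print(nm,len(x),x.mean(),y.mean(),y.min(),y.max())
print(sensors.read_state()["t"])
E
```

```text
front [752.2535076  166.80473713 212.6       ] rear [476.28928649 184.82881287 181.3       ] len 278.3178194738493
protrusion from front 29.498848660052687 from rear 31.266329876068568
tube end seen [727.80797867 166.54245815 210.        ] tip-end 24.44693589884898 75.14070267125476
diff top5/6 near guide 2.7287254901960782
blue 869 389.8906789413119 273.4326812428078 202 344
blue 870 389.9206896551724 273.68850574712644 202 344
14.025
```

View pics/top6.png

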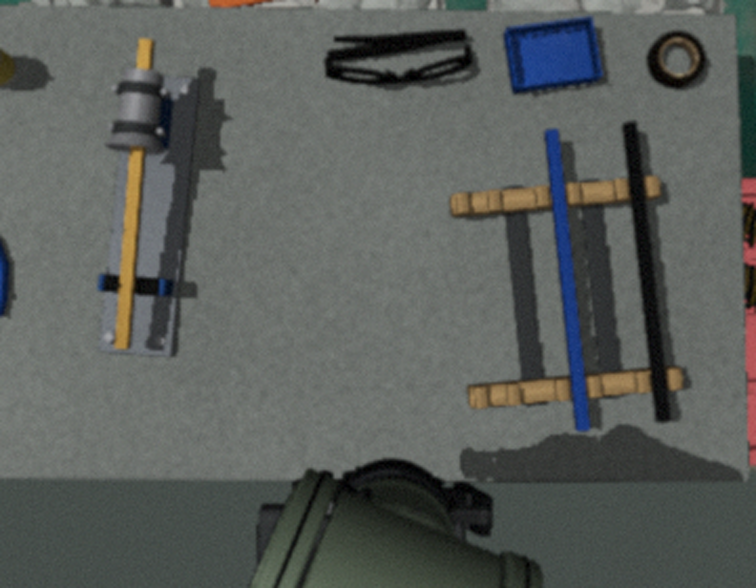

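Blue and black haven't moved. The direct tip-to-tube-end reading of 24.4 mm put the tube's upper rim too low. With the rim at its real height of z = 223 it gives about 28 mm, consistent with 29.5 and 31.3. Handing in.

```bash
python3 - <<'E'
from h import *
print(ctrl.finish_job(), sensors.read_state()["t"])
E
```

```text
the job is handed in; nothing more can be done
the job is handed in; nothing more can be done
```

The brass bar is fed through the guide tube from the flared mouth and lies released, in the tube and on the roller. I handed the job in at about 14 s of the 38 s allowed. I gripped the bar at its middle, and the force readings I took during the feed and at release showed no contact.

- **Protrusion:** the front end sticks out about 28–31 mm. The bar's front end gives 29.5 mm and its rear end 31.3 mm. Measuring straight from tip to tube end first gave 24.4 mm, which disagreed. I had put the tube's upper rim too low; by a hand correction for its real height, it comes to about 28 mm.
- **Stillness:** two top pictures taken about 0.05 s apart after release showed no visible change at the guide. I took no later picture. The gripper was well clear of everything.
- **Other bars:** the blue bar's position matched the first picture to within 0.3 pixel. I checked the black bar only by eye, and it is in its place on the rack.

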